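Nest the mixing cups and raise them with the cam lever

TASK

Nest the loose yellow mixing cup squarely inside the white one that stands on the cam lift, without dropping it, until its shoulder rests on the white rim, and let go of it. Then swing the red-handled cam lever up to its highest lift, where the lever stands straight up, and finish while still holding the lever there, so that I can take the raised stack: it falls back if released. Leave the tub, the sanding block and the tape where they are.

Things in the scene. Friction and masses are not known exactly. Their poses are not given: they have to be found in the camera images.
- cam_lift: Fixed cam lift on the bench; place and turn vary. Grey base plate 124 x 120 x 10 mm, aluminium lift plate 96 x 104 mm (top 92.5 mm above the bench when lowered) over a steel eccentric. Origin: centre of the underside; z up, -x is the lever's side (roughly towards the robot), -y the side to which the lever lies at rest.
- cam_lever (a joint): Lever angle in rad: 0 = at rest on its stop, lying to the lift's -y side, 83 degrees from upright (start); grows as it is swung up. 1.45 = straight up, highest lift; beyond it (to 2.1) the lift sinks again. A spring returns it to 0 when let go: with the load it takes about 2 to 4 N at the red grip.
- lever_hinge (a point): Point on the lever's level pivot axis, in the plane of the lever, 55 mm above the bench; the axis runs along the cam lift's x. Fixed to the lift.
- lever_grip (a point): Mid-length of the red round grip (16 mm diameter, 60 mm long, 20 mm end collar) on the lever's end; moves with the lever. The grip's axis is parallel to the lift's x, points away from the lift and is 100 mm from the pivot axis; this point is 38 mm from lever_hinge towards -x. Height 67 mm at rest, 155 mm upright. It can be pinched across from above and turns easily between the pads.
- lift_plate (a joint): Height of the lift plate above its lowered position in m: 0 lowered, 0.018 at the highest lift. Driven by the lever.
- lift_seat (a point): Centre of the lift plate's top face, inside the black seat ring (inner diameter 45 mm, outer 56 mm, 8 mm high) in which the white cup stands. Moves up with the plate.
- cup_seated: White plastic mixing cup standing loose in the seat ring, mouth up. 80 mm high: body tapers from 40 mm diameter at the foot to 55 mm at 48 mm height, then a flat shoulder and a straight collar 64 mm outside, 59 mm inside, 32 mm high; walls 2.5 mm, 80 g. Origin: centre of the foot's underside, z up.
- cup_loose: Yellow mixing cup of the same shape as the white one, mouth up on the bench, 55 to 110 g. Origin: centre of the foot's underside, z up along its axis. Grip it across its 64 mm collar, 48 to 80 mm above the foot. Nested, its shoulder rests on the white rim and its origin is 32 mm above the white cup's.
- tub_white: Bystander: white filler tub, 72 mm diameter, 68 mm high; origin at the centre of its underside.
- sand_block: Bystander: sanding block, 58 x 105 x 34 mm; origin at the centre of its underside.
- masking_tape: Bystander: roll of masking tape lying flat, about 98 mm diameter, 25 mm high; origin at the centre of its underside.

How it is judged:
On the way:
1. the yellow cup is nested squarely in the white one on its seat and let go, the lever still down (z of cup_loose in the frame of cup_seated between 0.029 and 0.035 m and horizontal distance between cup_loose and cup_seated below 0.005 m and angle between the z axis of cup_loose and the z axis of cup_seated, either way round below 0.08 rad and z of cup_seated in the frame of lift_seat between -0.003 and 0.003 m and horizontal distance between cup_seated and lift_seat below 0.006 m and angle between cup_loose's own z axis and vertical below 0.1 rad and contact force between the fingers and cup_loose below 0.1 N and contact force between the fingers and cup_seated below 0.1 N and value of joint cam_lever below 0.3 rad), for 0.2 s.
At the end, for the whole second after the job is handed in: Fingers hold the lever still (over 1 N) within 0.18 rad of straight up, lift plate 17 mm up or more; white cup in its seat, yellow cup let go and nested in it (29 to 35 mm above it, 5 mm off-axis, 0.08 rad at most); tub, block and tape moved under 30 mm (z of cup_loose in the frame of cup_seated between 0.029 and 0.035 m and horizontal distance between cup_loose and cup_seated below 0.005 m and angle between the z axis of cup_loose and the z axis of cup_seated, either way round below 0.08 rad and z of cup_seated in the frame of lift_seat between -0.003 and 0.003 m and horizontal distance between cup_seated and lift_seat below 0.006 m and angle between cup_loose's own z axis and vertical below 0.1 rad and contact force between the fingers and cup_loose below 0.1 N and contact force between the fingers and cup_seated below 0.1 N and value of joint cam_lever between 1.27 and 1.63 rad and velocity of joint cam_lever between -0.1 and 0.1 rad/s and value of joint lift_plate above 0.017 m and contact force between the fingers and cam_lever above 1 N and linear speed of cup_loose below 0.05 m/s and distance of each of tub_white, sand_block, masking_tape from where it was at the start of the episode below 0.03 m); the arm keeps its last pose, push and grip.
It fails at once if the yellow cup is dropped (it falls at over 0.6 m/s with no finger on it) (contact force between the fingers and cup_loose below 0.05 N and linear speed of cup_loose above 0.6 m/s).
It fails at once if the tub, the sanding block or the tape is pushed away (30 mm) (distance of any of tub_white, sand_block, masking_tape from where it was at the start of the episode above 0.03 m).
It also fails if it takes over 51 s, if anything falls off the work surface, if the arm or the gripper's body presses on something with over 40 N, if the wrist force passes 120 N, or if a joint passes its speed limit or range.

ROBOT

A 6-joint arm with a two-finger parallel gripper is mounted at the origin on a cart in front of the work surface, level with it; the furniture and walls round the work are solid. World frame = base frame: x ahead of the robot, y to its left, z up, the work surface at z = 0. Lengths are in m, angles in rad, forces in N, time in s.
With the tool pointing down it reaches from about 0.3 to 0.775 m from the base axis. Payload 14.6 kg.
Tool frame: the origin (TCP) lies on the centre line of the jaws, within the pads' length; the fingertips stand ctrl.tcp_to_tips ahead of it and the grasp point (between the pads) lies 2 mm behind it (ctrl.tcp_to_tips is the distance from the TCP to the fingertips, in m); z points along the fingers, y is the line along which they close (so a half turn about z gives the same grasp; the last joint's range is limited). The gripper opens to 94 mm and grips with 3 to 60 N. Pads are 16 mm wide; open, the fingers measure 119 mm over their backs; the gripper's body (75 mm by 177 mm) begins 78 mm behind the grasp point.
Start: joints at [-1.364, 0.3, 1.521, -0, 1.321, -0.067], TCP at [0.149, -0.53, 0.222] pointing down, gripper open.
Joint ranges: [-3.03, 3.03], [-0.79, 2.21], [0.23, 2.52], [-1.04, 4.18], [0, 3.07], [-2.55, 2.55]. Speed limits (rad/s): [2.22, 2.22, 2.57, 3.14, 3.14, 3.14].

INTERFACE

Orientations are given as [roll, pitch, yaw] about the fixed x, y, z axes, in that order (R = Rz(yaw) Ry(pitch) Rx(roll)).
In Python, from station import telemetry, viewer, hand_in, ctrl gives the robot as it stands.
- The arm moves only by the tool step_arm, never from a script. Its argument "plan" is a list of rows, each an object of numbers: "dx", "dy", "dz": the shift along the tool's x, y, z scaled (see below); "rx", "ry", "rz": the turn, a rotation vector about the tool's x, y, z scaled (see below); "claw": the closure, from 0 (fully open) to 1 (shut). In form: [{"dx": .., "dy": .., "dz": .., "rx": .., "ry": .., "rz": .., "claw": ..}, ...]. A call has 1 to 10 rows; each row shifts and turns the commanded pose from where the row before left it, along the tool's axes as they then stand; what a row does not reach is not made up. The controller multiplies each number of a shift by 0.1 m and each number of a turn by 90 degrees. A row lasts 1/10 s, in which the tool goes at most 50 mm and 8.59 degrees, less where a joint would pass 70% of its speed; a pose out of reach is approached as far as the arm can. A call with a number of a shift or a turn outside -1 to 1 is refused whole. A call with a gripper value outside its range is refused whole. The fingers move at their own pace and stop on an object; "grip_force" is the grip in N (left out, the last holds). Time passes only in rows, so rows that do not move let the fingers close. It gives the time, the measured TCP pose, the force, the opening and the grip force at its end, in the units of the state.
- telemetry.get_obs(): the state, without advancing time (a new reading comes with each control period).
- viewer.camera(name): name is "scene" or "top"; returns a dict with "img" (384x512x3 uint8, red, green, blue), "z_map" (384x512 float32, m along the optical axis (not along the pixel's ray), 0 where there is no reading), "fx", "fy", "cx", "cy" (pixels), "R" (3x3) and "t" (3): a world point X has camera coordinates R X + t. Camera axes: x right, y down, z forward; pixel columns grow to the right and rows downward; lengths in m; the calibration is good to about 2 mm. A picture is of the moment at which its call begins.
- hand_in(): hands the job in; it is judged then, once.
Trained networks look in a picture, given as the dict that the camera call returned (one of the last four; its "shot" number tells which), for a name from the list of things; names that differ only in an ending like _2 or _b are one class to them, and where a whole thing is asked for, a point or a joint stands for the part that bears it (a point fixed in the world has none). Each returns a list of dicts, best first, with "score" (0 to 1); they miss things now and then, are a little off and sometimes report something else, mostly with a low value. They report only what shows in the picture. A call takes as long as a camera call.
- viewer.recognise(target, picture): "rect" ([left, top, right, bottom] in pixels, round what is visible of it).
The state is a dict: "time_s": time; "qpos": joint angles; "joint_vel": joint speeds; "tau": joint torques, N m; "ee_pos": TCP position; "eef_rot": TCP orientation; "force": force on the tool from outside, world axes, zero at the start; "moment": the same for the moment, N m; "grip_width": finger opening in m; "grip_force": force on a finger pad.
Only numpy, scipy, OpenCV 4.12 (cv2) and the standard library are available. Lean on these libraries where they do the work, as an engineer would, in place of code of your own. Each camera call takes 0.05 s, during which the arm holds its last target. There are 200 camera calls.

## Working session

There is one attempt and no reset: what is moved stays moved. The work goes in short steps, Python scripts to look and compute and a tool call to move; the robot and the scene stay as the last step left them, time stands still between calls to the robot, and variables do not carry over. Pictures are saved under pics/ and viewed, at most 10 in all, crops included, and the job is handed in when it is done.

Besides the shell and the picture viewer there is one more tool, called after ">>>" as name([rows], argument=value, ...), one row to a line, values as JSON. step_arm: Moves the arm, as the interface text tells. Shifts and turns lie within -1 to 1; 1 stands for 0.1 m of shift or 90 degrees of turn. Its arguments: {"type":"object","properties":{"plan":{"type":"array"},"grip_force":{"type":"number"}},"required":["plan"]}

```bash
mkdir -p pics
cat > h.py <<'E'
import numpy as np, cv2
from station import telemetry, viewer, hand_in, ctrl
def cloud(p):
    z=p["z_map"]; v,u=np.mgrid[:z.shape[0],:z.shape[1]]
    c=np.stack([(u-p["cx"])/p["fx"]*z,(v-p["cy"])/p["fy"]*z,z],-1)
    w=(c-np.array(p["t"]))@np.array(p["R"])
    w[z<=0]=np.nan
    return w
def save(p,n): cv2.imwrite("pics/"+n,cv2.cvtColor(p["img"],cv2.COLOR_RGB2BGR))
E
python3 - <<'E'
from h import *
a=viewer.camera("top");b=viewer.camera("scene")
cv2.imwrite("pics/a.png",cv2.cvtColor(np.vstack([a["img"],b["img"]]),cv2.COLOR_RGB2BGR)[:, :] if 0 else cv2.resize(cv2.cvtColor(np.hstack([a["img"],b["img"]]),cv2.COLOR_RGB2BGR),(800,300)))
save(a,"top.png")
o=telemetry.get_obs();print(o,ctrl.tcp_to_tips)
for n in ["cam_lift","cam_lever","cup_seated","cup_loose","tub_white","sand_block","masking_tape"]:
  for p,k in((a,"top"),(b,"scene")):
    w=cloud(p)
    for r in viewer.recognise(n,p)[:2]:
        x0,y0,x1,y1=[int(round(t)) for t in r["rect"]]
        m=w[y0:y1,x0:x1].reshape(-1,3);m=m[m[:,2]>0.012]
        print(n,k,round(r["score"],2),(x0,y0,x1,y1),np.nanmedian(m,0).round(3) if len(m) else None, np.nanmax(m[:,2]).round(3) if len(m) else None)
E
```

```text
{'time_s': 0.1, 'qpos': array([-1.36360317e+00,  3.00409577e-01,  1.52152288e+00, -1.57111257e-05,
        1.32066874e+00, -6.66371477e-02]), 'joint_vel': array([-0.00010406, -0.00099331, -0.00187595,  0.00021182,  0.00155987,
        0.00084273]), 'tau': array([-6.68748617e-04, -5.32647371e+01, -3.53284192e+01,  7.08742091e-02,
        2.35048332e-02, -6.08341861e-05]), 'ee_pos': array([ 0.14866154, -0.52930723,  0.22194468]), 'eef_rot': array([-3.14058533e+00, -5.19726770e-05,  2.73834172e-01]), 'force': array([0.05179367, 0.72960851, 0.43573514]), 'moment': array([ 0.0080675 , -0.0362937 , -0.00702855]), 'grip_force': 0.0, 'grip_width': 0.09407836891812912} 0.017
cam_lift top 0.73 (324, 135, 365, 174) [ 0.627 -0.434  0.025] 0.03
cam_lift top 0.58 (250, 159, 309, 262) [ 0.526 -0.268  0.093] 0.176
cam_lift scene 0.85 (198, 188, 287, 247) [ 0.521 -0.292  0.079] 0.169
cam_lever top 0.58 (262, 199, 310, 260) [ 0.474 -0.285  0.073] 0.097
cam_lever scene 0.71 (200, 208, 265, 250) [ 0.496 -0.295  0.07 ] 0.103
cup_seated top 0.67 (268, 163, 298, 196) [ 0.547 -0.267  0.12 ] 0.176
cup_seated scene 0.62 (242, 169, 275, 209) [ 0.54  -0.272  0.144] 0.177
cup_seated scene 0.19 (198, 205, 264, 248) [ 0.497 -0.293  0.071] 0.108
cup_loose top 0.75 (158, 122, 190, 154) [ 0.677 -0.     0.055] 0.086
cup_loose scene 0.81 (242, 132, 260, 165) [ 0.661 -0.023  0.061] 0.085
cup_loose scene 0.36 (212, 152, 243, 183) [ 0.554 -0.07   0.063] 0.073
tub_white top 0.64 (175, 164, 211, 200) [ 0.558 -0.053  0.068] 0.073
tub_white scene 0.91 (213, 151, 241, 186) [ 0.553 -0.071  0.062] 0.073
tub_white scene 0.35 (244, 132, 259, 164) [ 0.662 -0.025  0.059] 0.084
sand_block top 0.85 (222, 120, 262, 151) [ 0.678 -0.177  0.035] 0.04
sand_block scene 0.61 (275, 172, 306, 202) [ 0.673 -0.205  0.036] 0.097
masking_tape top 0.7 (326, 131, 366, 175) [ 0.631 -0.436  0.025] 0.03
masking_tape scene 0.88 (309, 238, 352, 277) [ 0.627 -0.443  0.025] 0.032
```

View pics/a.png

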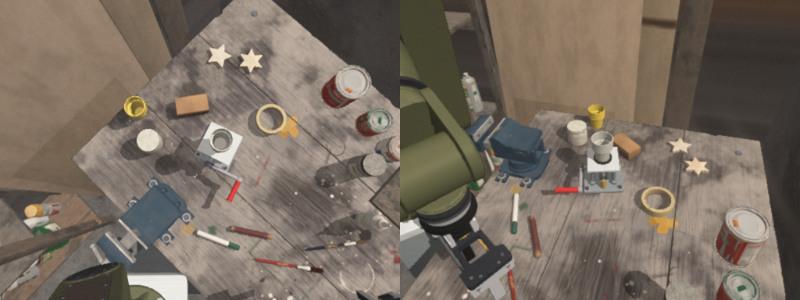

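View pics/top.png

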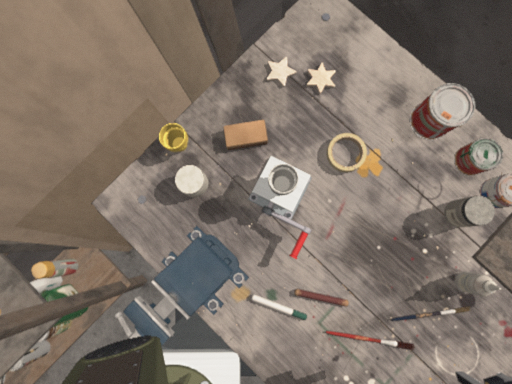

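The pictures show the yellow cup at top-view (173,137) with the tub next to it at (190,180). The white cup on the lift is at (283,180), the red grip at (299,245), and a blue vice at (200,270). Next I fit the rims, plate and grip.

```bash
cat >> h.py <<'E'
from scipy.optimize import least_squares
def circ(P,r=None):
    f=lambda q: np.hypot(P[:,0]-q[0],P[:,1]-q[1])-(q[2] if r is None else r)
    s=least_squares(f,[*P[:,:2].mean(0),0.03],loss="soft_l1",f_scale=0.001); return s.x, np.abs(s.fun).mean()
def near(w,c,r,z0,z1):
    P=w.reshape(-1,3); P=P[np.isfinite(P[:,0])]
    return P[(np.hypot(P[:,0]-c[0],P[:,1]-c[1])<r)&(P[:,2]>z0)&(P[:,2]<z1)]
E
python3 - <<'E'
from h import *
for k in("top","scene"):
    p=viewer.camera(k);w=cloud(p);print(k)
    for n,c,z0,z1 in(("yel",(.677,0),.074,.09),("yel hi",(.677,0),.05,.09),("white",(.54,-.27),.166,.18),("tub",(.555,-.055),.06,.08)):
        P=near(w,c,.05,z0,z1)
        if len(P)>5:print(n,len(P),circ(P),"zmax",np.percentile(P[:,2],[50,95]).round(4), "mid",((P.max(0)+P.min(0))/2).round(4),"ext",np.ptp(P,axis=0).round(3))
    P=near(w,(.53,-.27),.09,.088,.098)
    r=cv2.minAreaRect(P[:,:2].astype(np.float32)*1000);print("plate",len(P),r,np.median(P[:,2]))
    g=p["img"].astype(int);m=(g[...,0]>150)&(g[...,1]<60)&(g[...,2]<70)
    Q=w[m];Q=Q[(np.hypot(Q[:,0]-.47,Q[:,1]+.29)<.1)&(Q[:,2]>.03)]
    if len(Q)>5:
        l=cv2.fitLine(Q[:,:2].astype(np.float32),cv2.DIST_L2,0,.001,.001).ravel();t=(Q[:,:2]-l[2:])@l[:2]
        print("grip",len(Q),l,"ends",(l[2:]+l[:2]*t.min()).round(4),(l[2:]+l[:2]*t.max()).round(4),"z",np.percentile(Q[:,2],[5,50,95]).round(4))
    V=near(w,(.42,-.1),.13,.03,.4)
    if len(V): print("vice",V.min(0).round(3),V.max(0).round(3))
    print("cam pos",(-p["R"].T@p["t"]).round(3))
E
```

```text
top
yel 126 (array([ 0.66549269, -0.00847716,  0.03042532]), np.float64(0.0007007700535520809)) zmax [0.0799 0.0826] mid [ 0.665  -0.0086  0.0795] ext [0.062 0.063 0.01 ]
yel hi 361 (array([ 0.66506313, -0.00885958,  0.03023625]), np.float64(0.0009896203250411636)) zmax [0.0672 0.0818] mid [ 0.6648 -0.0087  0.0673] ext [0.063 0.063 0.035]
white 133 (array([ 0.54211762, -0.2658026 ,  0.03046017]), np.float64(0.000664047318631611)) zmax [0.1725 0.1747] mid [ 0.5422 -0.2666  0.1712] ext [0.063 0.063 0.01 ]
tub 671 (array([ 0.5612787 , -0.04868061,  0.02475087]), np.float64(0.006840882985028669)) zmax [0.0685 0.0709] mid [ 0.5614 -0.0482  0.0668] ext [0.068 0.068 0.013]
plate 1241 ((543.8883666992188, -265.45574951171875), (103.73067474365234, 96.2293701171875), 61.979896545410156) 0.09327508899935918
grip 35 [ 0.88027114 -0.47447106  0.40753248 -0.30104202] ends [ 0.3789 -0.2856] [ 0.4312 -0.3138] z [0.0715 0.074  0.0766]
vice [ 0.29  -0.154  0.031] [0.547 0.004 0.159]
cam pos [ 0.416 -0.226  0.932]
scene
yel 116 (array([ 0.66445581, -0.01203331,  0.03039787]), np.float64(0.001166098795
[... 221 characters left out ...]
  0.0671] ext [0.065 0.067 0.034]
white 209 (array([ 0.54149455, -0.26953538,  0.03060399]), np.float64(0.0009403749369486814)) zmax [0.1716 0.175 ] mid [ 0.5417 -0.27    0.1711] ext [0.063 0.067 0.01 ]
tub 356 (array([ 0.55898326, -0.05538404,  0.02660821]), np.float64(0.006576670500281551)) zmax [0.0692 0.0717] mid [ 0.5601 -0.0512  0.0667] ext [0.07  0.071 0.013]
plate 840 ((542.2665405273438, -269.2764892578125), (105.52796936035156, 95.7891616821289), 62.427024841308594) 0.09421393883989916
grip 39 [ 0.8807193  -0.47363856  0.3952587  -0.3102491 ] ends [ 0.3718 -0.2976] [ 0.4246 -0.326 ] z [0.0665 0.07   0.0734]
vice [ 0.29 -0.16  0.03] [0.549 0.    0.158]
cam pos [ 0.203 -0.871  0.749]
```

Run:
```python
from h import *
w=cloud(viewer.camera("top"));P=w.reshape(-1,3);P=P[np.isfinite(P[:,0])]
# height map max in 0.1 m cells
for x in np.arange(.2,.9,.1):
    print(round(x,1),[ (round(float(q[:,2].max()),2) if len(q:=P[(abs(P[:,0]-x)<.05)&(abs(P[:,1]-y)<.05)]) else None) for y in np.arange(-.5,.31,.1)])
print(np.array(P[P[:,2]>.03][:,:2]).shape, telemetry.get_obs()["ee_pos"])
```

```text
0.2 [0.01, 0.01, 0.02, 0.02, 0.47, 0.45, 0.39, None, 0.13]
0.3 [0.01, 0.02, 0.02, 0.13, 0.47, 0.16, 0.16, None, 0.12]
0.4 [0.01, 0.01, 0.08, 0.12, 0.13, 0.16, 0.01, None, None]
0.5 [0.01, 0.01, 0.18, 0.18, 0.07, 0.07, 0.01, 0.01, -0.13]
0.6 [0.03, 0.03, 0.18, 0.18, 0.07, 0.08, 0.01, 0.01, 0.22]
0.7 [0.03, 0.03, 0.01, 0.04, 0.04, 0.08, 0.01, 0.35, 0.3]
0.8 [0.01, 0.02, 0.02, 0.02, 0.01, 0.02, 0.37, 0.4, None]
(52117, 2) [ 0.14871129 -0.52949583  0.2224404 ]
```

>>> step_arm([
  {"dx": 0.32,"dy": -0.18,"dz": -0.12,"claw": 0},
  {"dx": 0.32,"dy": -0.18,"dz": -0.12,"claw": 0},
  {"dx": 0.32,"dy": -0.18,"dz": -0.12,"claw": 0},
  {"dx": 0.32,"dy": -0.18,"dz": -0.12,"claw": 0},
  {"dx": 0.32,"dy": -0.18,"dz": -0.12,"claw": 0},
  {"dx": 0.32,"dy": -0.18,"dz": 0,"claw": 0},
  {"dx": 0.32,"dy": -0.18,"dz": 0,"claw": 0},
  {"dx": 0.32,"dy": -0.18,"dz": 0,"claw": 0},
])

```text
$.plan[0]: bad value
```

>>> step_arm([
  {"dx": 0.32,"dy": -0.18,"dz": -0.12,"rx": 0,"ry": 0,"rz": 0,"claw": 0},
  {"dx": 0.32,"dy": -0.18,"dz": -0.12,"rx": 0,"ry": 0,"rz": 0,"claw": 0},
  {"dx": 0.32,"dy": -0.18,"dz": -0.12,"rx": 0,"ry": 0,"rz": 0,"claw": 0},
  {"dx": 0.32,"dy": -0.18,"dz": -0.12,"rx": 0,"ry": 0,"rz": 0,"claw": 0},
  {"dx": 0.32,"dy": -0.18,"dz": -0.12,"rx": 0,"ry": 0,"rz": 0,"claw": 0},
  {"dx": 0.32,"dy": -0.18,"dz": 0,"rx": 0,"ry": 0,"rz": 0,"claw": 0},
  {"dx": 0.32,"dy": -0.18,"dz": 0,"rx": 0,"ry": 0,"rz": 0,"claw": 0},
  {"dx": 0.32,"dy": -0.18,"dz": 0,"rx": 0,"ry": 0,"rz": 0,"claw": 0},
  {"dx": 0.32,"dy": -0.18,"dz": 0,"rx": 0,"ry": 0,"rz": 0,"claw": 0},
  {"dx": 0.32,"dy": -0.18,"dz": 0,"rx": 0,"ry": 0,"rz": 0,"claw": 0},
])

```text
time_s: 1.95
ee_pos: [0.409, -0.2684, 0.2826]
eef_rot: [3.141, -0.0, 0.274]
force: [0.2, -0.6, -0.3]
grip_width: 0.0937
grip_force: 0.0
```

>>> step_arm([
  {"dx": 0.35,"dy": -0.2,"dz": 0,"rx": 0,"ry": 0,"rz": 0,"claw": 0},
  {"dx": 0.35,"dy": -0.2,"dz": 0,"rx": 0,"ry": 0,"rz": 0,"claw": 0},
  {"dx": 0.35,"dy": -0.2,"dz": 0,"rx": 0,"ry": 0,"rz": 0,"claw": 0},
  {"dx": 0.35,"dy": -0.2,"dz": 0,"rx": 0,"ry": 0,"rz": 0,"claw": 0},
  {"dx": 0.35,"dy": -0.2,"dz": 0,"rx": 0,"ry": 0,"rz": 0,"claw": 0},
  {"dx": 0.35,"dy": -0.2,"dz": 0,"rx": 0,"ry": 0,"rz": 0,"claw": 0},
  {"dx": 0.35,"dy": -0.2,"dz": 0.2,"rx": 0,"ry": 0,"rz": 0,"claw": 0},
  {"dx": 0.35,"dy": -0.2,"dz": 0.3,"rx": 0,"ry": 0,"rz": 0,"claw": 0},
  {"dx": 0.35,"dy": -0.19,"dz": 0.3,"rx": 0,"ry": 0,"rz": 0,"claw": 0},
  {"dx": 0,"dy": 0,"dz": 0,"rx": 0,"ry": 0,"rz": 0,"claw": 0},
])

```text
time_s: 2.95
ee_pos: [0.663, -0.0089, 0.196]
eef_rot: [-3.138, 0.008, 0.277]
force: [-0.2, -0.2, -0.9]
grip_width: 0.0938
grip_force: 0.0
```

Run:
```python
from h import *
a=viewer.camera("top");b=viewer.camera("scene")
f=lambda p,c:cv2.resize(p["img"][c[1]:c[1]+120,c[0]:c[0]+130],(390,360),interpolation=2)
cv2.imwrite("pics/g.png",cv2.cvtColor(np.hstack([f(a,(110,80)),f(b,(190,80))]),cv2.COLOR_RGB2BGR))
w=cloud(b);P=near(w,(.665,-.012),.05,.074,.09);print(len(P),circ(P))
# fingertips in scene cloud
o=telemetry.get_obs();print(o["ee_pos"],o["eef_rot"])
T=near(w,o["ee_pos"],.09,o["ee_pos"][2]-.03,o["ee_pos"][2]+.04);y=np.array([np.sin(.274),-np.cos(.274)]);x=np.array([np.cos(.274),np.sin(.274)])
d=T[:,:2]-o["ee_pos"][:2];print(len(T));s=d@y
for m in(s>0,s<0):
    if m.any():print("finger y",np.percentile(s[m],[5,50,95]).round(4),"x",np.percentile((d@x)[m],[5,50,95]).round(4),"z",np.percentile(T[m,2],[1,99]).round(4))
```

```text
116 (array([ 0.66496206, -0.01158428,  0.03068978]), np.float64(0.00123730727637979))
[ 0.66274439 -0.01193901  0.20165125] [-3.14109495e+00  1.73969796e-03  2.74879595e-01]
262
finger y [0.0503 0.0576 0.0601] x [-0.011  -0.0059  0.0074] z [0.1877 0.2402]
finger y [-0.0578 -0.0489 -0.0467] x [-0.0121 -0.0063  0.0056] z [0.1843 0.2405]
```

View pics/g.png

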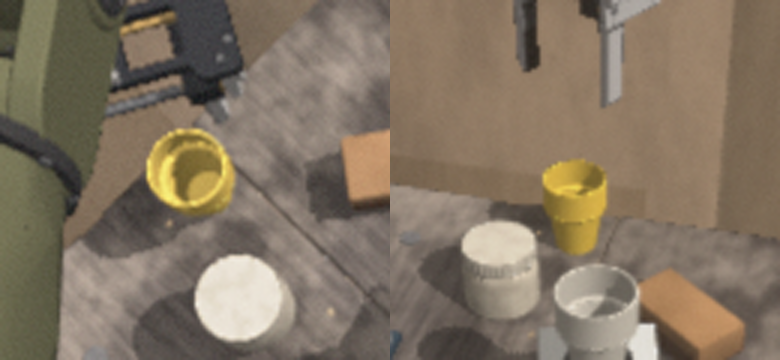

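The fingers at scene (525,50)/(610,80) straddle the yellow cup at (575,185) with free space on both sides, so I'm descending and gripping.

>>> step_arm([
  {"dx": 0.035,"dy": 0,"dz": 0.25,"rx": 0,"ry": 0,"rz": 0,"claw": 0},
  {"dx": 0,"dy": 0,"dz": 0.25,"rx": 0,"ry": 0,"rz": 0,"claw": 0},
  {"dx": 0,"dy": 0,"dz": 0.25,"rx": 0,"ry": 0,"rz": 0,"claw": 0},
  {"dx": 0,"dy": 0,"dz": 0.25,"rx": 0,"ry": 0,"rz": 0,"claw": 0},
  {"dx": 0,"dy": 0,"dz": 0.2,"rx": 0,"ry": 0,"rz": 0,"claw": 0},
  {"dx": 0,"dy": 0,"dz": 0.11,"rx": 0,"ry": 0,"rz": 0,"claw": 0},
  {"dx": 0,"dy": 0,"dz": 0,"rx": 0,"ry": 0,"rz": 0,"claw": 0},
  {"dx": 0,"dy": 0,"dz": 0,"rx": 0,"ry": 0,"rz": 0,"claw": 0},
])

```text
time_s: 3.85
ee_pos: [0.6668, -0.0119, 0.0734]
eef_rot: [3.141, -0.002, 0.273]
force: [0.7, -0.4, 0.2]
grip_width: 0.0938
grip_force: 0.0
```

>>> step_arm([
  {"dx": 0,"dy": 0,"dz": 0,"rx": 0,"ry": 0,"rz": 0,"claw": 0.25},
  {"dx": 0,"dy": 0,"dz": 0,"rx": 0,"ry": 0,"rz": 0,"claw": 0.3},
  {"dx": 0,"dy": 0,"dz": 0,"rx": 0,"ry": 0,"rz": 0,"claw": 0.4},
  {"dx": 0,"dy": 0,"dz": 0,"rx": 0,"ry": 0,"rz": 0,"claw": 0.5},
  {"dx": 0,"dy": 0,"dz": 0,"rx": 0,"ry": 0,"rz": 0,"claw": 0.6},
  {"dx": 0,"dy": 0,"dz": 0,"rx": 0,"ry": 0,"rz": 0,"claw": 0.6},
  {"dx": 0,"dy": 0,"dz": 0,"rx": 0,"ry": 0,"rz": 0,"claw": 0.6},
], grip_force=12)

```text
time_s: 4.55
ee_pos: [0.6663, -0.0113, 0.0718]
eef_rot: [3.142, -0.0, 0.274]
force: [-0.4, 0.7, 2.9]
grip_width: 0.0647
grip_force: 12.0
```

>>> step_arm([
  {"dx": 0,"dy": 0,"dz": -0.1,"rx": 0,"ry": 0,"rz": 0,"claw": 0.6},
  {"dx": 0,"dy": 0,"dz": -0.2,"rx": 0,"ry": 0,"rz": 0,"claw": 0.6},
  {"dx": 0,"dy": 0,"dz": -0.3,"rx": 0,"ry": 0,"rz": 0,"claw": 0.6},
  {"dx": 0,"dy": 0,"dz": -0.3,"rx": 0,"ry": 0,"rz": 0,"claw": 0.6},
  {"dx": 0,"dy": 0,"dz": -0.3,"rx": 0,"ry": 0,"rz": 0,"claw": 0.6},
  {"dx": 0,"dy": 0,"dz": -0.3,"rx": 0,"ry": 0,"rz": 0,"claw": 0.6},
  {"dx": 0,"dy": 0,"dz": -0.3,"rx": 0,"ry": 0,"rz": 0,"claw": 0.6},
  {"dx": 0,"dy": 0,"dz": -0.2,"rx": 0,"ry": 0,"rz": 0,"claw": 0.6},
  {"dx": 0,"dy": 0,"dz": 0,"rx": 0,"ry": 0,"rz": 0,"claw": 0.6},
])

```text
time_s: 5.45
ee_pos: [0.6668, -0.0114, 0.2752]
eef_rot: [3.14, -0.005, 0.274]
force: [0.0, -0.2, 0.2]
grip_width: 0.065
grip_force: 12.0
```

```bash
cat >> h.py <<'E'
def cups(k):
    p=viewer.camera(k);w=cloud(p);g=p["img"].astype(int);o=telemetry.get_obs();e=o["ee_pos"]
    yel=(g[...,0]>110)&(g[...,2]<0.45*g[...,0])&(g[...,1]>.55*g[...,0])
    Y=w[yel];Y=Y[np.isfinite(Y[:,0])&(np.hypot(Y[:,0]-e[0],Y[:,1]-e[1])<.06)&(abs(Y[:,2]-e[2]+.02)<.08)]
    C=Y[(Y[:,2]>e[2]-.02)]   # collar
    print(k,"yellow n",len(Y),len(C),"z",np.percentile(Y[:,2],[1,99]).round(4),"rel tcp",(circ(C,.031)[0][:2]-e[:2]).round(4) if len(C)>8 else None, "c",circ(C)[0].round(4) if len(C)>8 else None)
    W=near(w,(.5418,-.2677),.045,.16,.1775) if e[2]>.2 else []
    if len(W)>8: print("white",len(W),circ(W)[0].round(4))
    return p
E
python3 - <<'E'
from h import *
a=cups("top");b=cups("scene");o=telemetry.get_obs();print(o["ee_pos"],o["grip_width"],o["force"])
cv2.imwrite("pics/l.png",cv2.cvtColor(cv2.resize(b["img"][70:190,190:320],(520,480)),cv2.COLOR_RGB2BGR))
E
```

```text
top yellow n 784 372 z [0.207  0.2858] rel tcp [0.0001 0.0005] c [ 0.6657 -0.0109  0.0301]
white 160 [ 0.5419 -0.2657  0.0304]
scene yellow n 543 336 z [0.2056 0.2832] rel tcp [-0.0002 -0.0018] c [ 0.6653 -0.0131  0.0305]
white 313 [ 0.5415 -0.2696  0.0306]
[ 0.66597985 -0.01140629  0.27087453] 0.06526738572063571 [ 0.39609224  0.10246492 -0.77573086]
```

View pics/l.png

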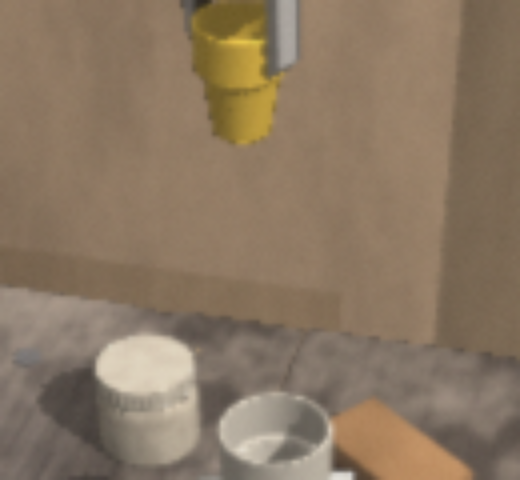

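The yellow cup hangs upright between the fingers (crop (240,70)), clear of the white cup at (275,440). I'm carrying it over.

>>> step_arm([
  {"dx": -0.1,"dy": 0.115,"dz": -0.05,"rx": 0,"ry": 0,"rz": 0,"claw": 0.6},
  {"dx": -0.21,"dy": 0.237,"dz": 0,"rx": 0,"ry": 0,"rz": 0,"claw": 0.6},
  {"dx": -0.21,"dy": 0.237,"dz": 0,"rx": 0,"ry": 0,"rz": 0,"claw": 0.6},
  {"dx": -0.21,"dy": 0.237,"dz": 0,"rx": 0,"ry": 0,"rz": 0,"claw": 0.6},
  {"dx": -0.21,"dy": 0.237,"dz": 0,"rx": 0,"ry": 0,"rz": 0,"claw": 0.6},
  {"dx": -0.21,"dy": 0.237,"dz": 0,"rx": 0,"ry": 0,"rz": 0,"claw": 0.6},
  {"dx": -0.21,"dy": 0.237,"dz": 0,"rx": 0,"ry": 0,"rz": 0,"claw": 0.6},
  {"dx": -0.21,"dy": 0.237,"dz": 0,"rx": 0,"ry": 0,"rz": 0,"claw": 0.6},
  {"dx": -0.21,"dy": 0.237,"dz": 0,"rx": 0,"ry": 0,"rz": 0,"claw": 0.6},
  {"dx": -0.108,"dy": 0.119,"dz": 0,"rx": 0,"ry": 0,"rz": 0,"claw": 0.6},
])

```text
time_s: 6.55
ee_pos: [0.5401, -0.2699, 0.2758]
eef_rot: [-3.141, 0.001, 0.272]
force: [0.6, -0.2, -0.5]
grip_width: 0.0652
grip_force: 12.0
```

>>> step_arm([
  {"dx": 0,"dy": 0,"dz": 0,"rx": 0,"ry": 0,"rz": 0,"claw": 0.6},
  {"dx": 0,"dy": 0,"dz": 0,"rx": 0,"ry": 0,"rz": 0,"claw": 0.6},
])

```text
time_s: 6.75
ee_pos: [0.542, -0.2672, 0.2762]
eef_rot: [-3.141, 0.0, 0.273]
force: [0.1, 0.1, -0.7]
grip_width: 0.0652
grip_force: 12.0
```

Run:
```python
from h import *
a=cups("top");b=cups("scene");o=telemetry.get_obs();print(o["ee_pos"],o["eef_rot"],o["grip_width"],o["force"])
f=lambda p,c:cv2.resize(p["img"][c[1]:c[1]+110,c[0]:c[0]+100],(400,440),interpolation=2)
cv2.imwrite("pics/n.png",cv2.cvtColor(np.hstack([f(a,(230,120)),f(b,(200,130))]),cv2.COLOR_RGB2BGR))
```

```text
top yellow n 169 67 z [0.2071 0.2874] rel tcp [-0.0004  0.003 ] c [ 0.5374 -0.2656  0.0268]
white 14 [-84.6516 -86.7606 121.3755]
scene yellow n 860 562 z [0.21   0.2868] rel tcp [-0.0009 -0.0022] c [ 0.541  -0.2685  0.0304]
white 289 [ 0.5413 -0.2697  0.0305]
[ 0.54243234 -0.26654095  0.27639856] [-3.14121807e+00  1.05774787e-04  2.74882956e-01] 0.06523779466207039 [ 0.66212056  1.59070511 -1.56465386]
```

View pics/n.png

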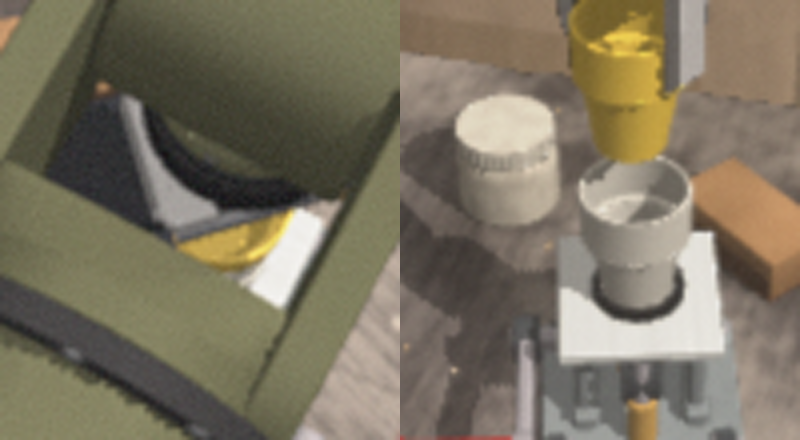

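Scene view shows the yellow foot (630,150) above the white mouth (635,190), about 1 mm off in y. I'm correcting that and lowering to 1 cm above seated.

>>> step_arm([
  {"dx": 0,"dy": 0.01,"dz": 0.1,"rx": 0,"ry": 0,"rz": 0,"claw": 0.6},
  {"dx": 0,"dy": 0,"dz": 0.1,"rx": 0,"ry": 0,"rz": 0,"claw": 0.6},
  {"dx": 0,"dy": 0,"dz": 0.1,"rx": 0,"ry": 0,"rz": 0,"claw": 0.6},
  {"dx": 0,"dy": 0,"dz": 0.1,"rx": 0,"ry": 0,"rz": 0,"claw": 0.6},
  {"dx": 0,"dy": 0,"dz": 0.1,"rx": 0,"ry": 0,"rz": 0,"claw": 0.6},
  {"dx": 0,"dy": 0,"dz": 0.1,"rx": 0,"ry": 0,"rz": 0,"claw": 0.6},
  {"dx": 0,"dy": 0,"dz": 0,"rx": 0,"ry": 0,"rz": 0,"claw": 0.6},
  {"dx": 0,"dy": 0,"dz": 0,"rx": 0,"ry": 0,"rz": 0,"claw": 0.6},
])

```text
time_s: 7.65
ee_pos: [0.5424, -0.2685, 0.2167]
eef_rot: [-3.142, -0.0, 0.274]
force: [-0.3, -0.2, -0.4]
grip_width: 0.0654
grip_force: 12.0
```

Run:
```python
from h import *
b=cups("scene");o=telemetry.get_obs();print(o["ee_pos"],o["force"])
w=cloud(b);print("white collar",circ(near(w,(.5415,-.2695),.05,.145,.17)[:],.032)[0][:2],"plate",cv2.minAreaRect(near(w,(.53,-.27),.09,.088,.098)[:,:2].astype(np.float32)*1000)[0])
```

```text
scene yellow n 668 485 z [0.1721 0.2276] rel tcp [-0.0009 -0.0019] c [ 0.541  -0.2702  0.0303]
white 240 [ 0.5416 -0.2692  0.0303]
[ 0.54246572 -0.26855543  0.21700458] [-0.38508065  0.81895648 -0.85273753]
white collar [ 0.54205642 -0.2680666 ] plate (542.4115600585938, -269.51202392578125)
```

>>> step_arm([
  {"dx": 0.005,"dy": -0.005,"dz": 0.06,"rx": 0,"ry": 0,"rz": 0,"claw": 0.6},
  {"dx": 0,"dy": 0,"dz": 0.06,"rx": 0,"ry": 0,"rz": 0,"claw": 0.6},
  {"dx": 0,"dy": 0,"dz": 0.05,"rx": 0,"ry": 0,"rz": 0,"claw": 0.6},
  {"dx": 0,"dy": 0,"dz": 0,"rx": 0,"ry": 0,"rz": 0,"claw": 0.6},
  {"dx": 0,"dy": 0,"dz": 0,"rx": 0,"ry": 0,"rz": 0,"claw": 0.6},
])

```text
time_s: 8.2
ee_pos: [0.5427, -0.2678, 0.1995]
eef_rot: [-3.141, 0.0, 0.274]
force: [-0.2, 0.6, -1.0]
grip_width: 0.065
grip_force: 12.0
```

>>> step_arm([
  {"dx": 0,"dy": 0,"dz": 0.01,"rx": 0,"ry": 0,"rz": 0,"claw": 0.6},
  {"dx": 0,"dy": 0,"dz": 0.01,"rx": 0,"ry": 0,"rz": 0,"claw": 0.6},
  {"dx": 0,"dy": 0,"dz": 0,"rx": 0,"ry": 0,"rz": 0,"claw": 0.6},
  {"dx": 0,"dy": 0,"dz": 0,"rx": 0,"ry": 0,"rz": 0,"claw": 0.6},
])

```text
time_s: 8.6
ee_pos: [0.5427, -0.2678, 0.1976]
eef_rot: [3.142, -0.0, 0.274]
force: [1.4, 0.1, -1.0]
grip_width: 0.0649
grip_force: 12.0
```

>>> step_arm([
  {"dx": 0,"dy": 0,"dz": 0.01,"rx": 0,"ry": 0,"rz": 0,"claw": 0.6},
  {"dx": 0,"dy": 0,"dz": 0,"rx": 0,"ry": 0,"rz": 0,"claw": 0.6},
  {"dx": 0,"dy": 0,"dz": 0,"rx": 0,"ry": 0,"rz": 0,"claw": 0.6},
])

```text
time_s: 8.9
ee_pos: [0.5427, -0.2678, 0.1966]
eef_rot: [-3.142, 0.0, 0.274]
force: [-0.5, -0.1, -1.4]
grip_width: 0.065
grip_force: 12.0
```

>>> step_arm([
  {"dx": 0,"dy": 0,"dz": 0.01,"rx": 0,"ry": 0,"rz": 0,"claw": 0.6},
  {"dx": 0,"dy": 0,"dz": 0,"rx": 0,"ry": 0,"rz": 0,"claw": 0.6},
  {"dx": 0,"dy": 0,"dz": 0,"rx": 0,"ry": 0,"rz": 0,"claw": 0.6},
])

```text
time_s: 9.2
ee_pos: [0.5429, -0.268, 0.1961]
eef_rot: [3.141, -0.001, 0.274]
force: [-0.0, -0.8, 5.3]
grip_width: 0.0648
grip_force: 12.0
```

Contact came at the expected height (5.3 N), so I'm releasing gently.

>>> step_arm([
  {"dx": 0,"dy": 0,"dz": 0,"rx": 0,"ry": 0,"rz": 0,"claw": 0.3},
  {"dx": 0,"dy": 0,"dz": 0,"rx": 0,"ry": 0,"rz": 0,"claw": 0.27},
  {"dx": 0,"dy": 0,"dz": 0,"rx": 0,"ry": 0,"rz": 0,"claw": 0.22},
  {"dx": 0,"dy": 0,"dz": 0,"rx": 0,"ry": 0,"rz": 0,"claw": 0.15},
  {"dx": 0,"dy": 0,"dz": 0,"rx": 0,"ry": 0,"rz": 0,"claw": 0.1},
  {"dx": 0,"dy": 0,"dz": 0,"rx": 0,"ry": 0,"rz": 0,"claw": 0.05},
  {"dx": 0,"dy": 0,"dz": 0,"rx": 0,"ry": 0,"rz": 0,"claw": 0.05},
])

```text
time_s: 9.9
ee_pos: [0.5427, -0.2678, 0.1956]
eef_rot: [-3.142, 0.0, 0.274]
force: [0.2, 0.4, -0.2]
grip_width: 0.089
grip_force: 0.0
```

Run:
```python
from h import *
b=cups("scene");o=telemetry.get_obs();print(o["ee_pos"],o["force"],o["grip_width"])
w=cloud(b);print("white collar",circ(near(w,(.5415,-.2695),.05,.145,.17)[:],.032)[0][:2])
cv2.imwrite("pics/r.png",cv2.cvtColor(cv2.resize(b["img"][130:250,190:300],(660,600),interpolation=2)[:600],cv2.COLOR_RGB2BGR))
```

```text
scene yellow n 621 562 z [0.1661 0.2068] rel tcp [-0.0012 -0.0013] c [ 0.5413 -0.2691  0.0304]
[ 0.54265098 -0.26785811  0.19559142] [-0.05338126 -0.16334844 -0.57117114] 0.08914318014814782
white collar [ 0.54214581 -0.26828762]
```

View pics/r.png

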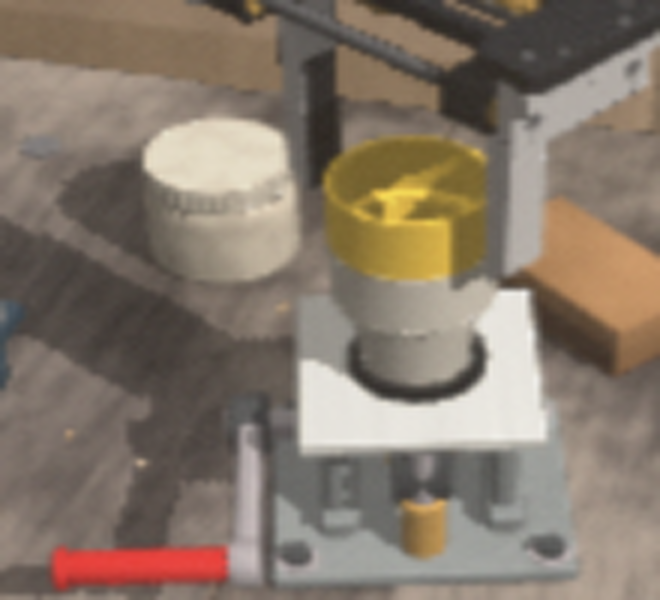

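The yellow cup sits nested with its collar on the white rim (410,270) and the fingers are clear. Next I retreat up and go over the red grip at (140,565).

>>> step_arm([
  {"dx": 0,"dy": 0,"dz": -0.1,"rx": 0,"ry": 0,"rz": 0,"claw": 0},
  {"dx": 0,"dy": 0,"dz": -0.2,"rx": 0,"ry": 0,"rz": 0,"claw": 0},
  {"dx": 0,"dy": 0,"dz": -0.3,"rx": 0,"ry": 0,"rz": 0,"claw": 0},
  {"dx": 0,"dy": 0,"dz": -0.3,"rx": 0,"ry": 0,"rz": 0,"claw": 0},
  {"dx": -0.24,"dy": -0.01,"dz": -0.2,"rx": 0,"ry": 0,"rz": 0,"claw": 0},
  {"dx": -0.31,"dy": -0.01,"dz": 0,"rx": 0,"ry": 0,"rz": 0,"claw": 0},
  {"dx": -0.31,"dy": -0.01,"dz": 0,"rx": 0,"ry": 0,"rz": 0,"claw": 0},
  {"dx": -0.31,"dy": -0.01,"dz": 0,"rx": 0,"ry": 0,"rz": 0,"claw": 0},
  {"dx": -0.31,"dy": -0.01,"dz": 0,"rx": 0,"ry": 0,"rz": 0,"claw": 0},
])

```text
time_s: 10.85
ee_pos: [0.3976, -0.3031, 0.3065]
eef_rot: [3.141, -0.001, 0.274]
force: [-0.4, 0.7, -0.3]
grip_width: 0.0938
grip_force: 0.0
```

>>> step_arm([
  {"dx": 0,"dy": 0,"dz": 0,"rx": 0,"ry": 0,"rz": 0.081,"claw": 0},
  {"dx": 0,"dy": 0,"dz": 0,"rx": 0,"ry": 0,"rz": 0.081,"claw": 0},
  {"dx": 0,"dy": 0,"dz": 0,"rx": 0,"ry": 0,"rz": 0.081,"claw": 0},
  {"dx": 0,"dy": 0,"dz": 0,"rx": 0,"ry": 0,"rz": 0.081,"claw": 0},
  {"dx": 0,"dy": 0,"dz": 0,"rx": 0,"ry": 0,"rz": 0.081,"claw": 0},
  {"dx": 0,"dy": 0,"dz": 0,"rx": 0,"ry": 0,"rz": 0.081,"claw": 0},
  {"dx": 0,"dy": 0,"dz": 0,"rx": 0,"ry": 0,"rz": 0,"claw": 0},
  {"dx": 0,"dy": 0,"dz": 0,"rx": 0,"ry": 0,"rz": 0,"claw": 0},
])

```text
time_s: 11.65
ee_pos: [0.3988, -0.303, 0.3061]
eef_rot: [3.141, -0.001, -0.486]
force: [-0.2, 0.1, 0.4]
grip_width: 0.0941
grip_force: 0.0
```

Run:
```python
from h import *
b=viewer.camera("scene");o=telemetry.get_obs();print(o["ee_pos"],o["eef_rot"],o["force"],o["qpos"].round(2))
w=cloud(b);g=b["img"].astype(int);P=near(w,(.5415,-.2695),.05,.175,.21);print("yel",circ(P)[0],np.percentile(P[:,2],[95,99.]))
W=near(w,(.5415,-.2695),.05,.145,.168);print("white",circ(W,.032)[0][:2])
m=(g[...,0]>150)&(g[...,1]<60)&(g[...,2]<70);Q=w[m];Q=Q[(np.hypot(Q[:,0]-.4,Q[:,1]+.3)<.07)]
d=Q-[.5427,-.2676,0];print("grip lift x",np.percentile(d[:,0]*.881-d[:,1]*.473,[1,50,99]).round(4),"y",np.percentile(d[:,0]*.473+d[:,1]*.881,[1,50,99]).round(4),"z",np.percentile(Q[:,2],[1,99]).round(4))
cv2.imwrite("pics/v.png",cv2.cvtColor(cv2.resize(b["img"][110:260,150:300],(600,600),interpolation=2),cv2.COLOR_RGB2BGR))
```

```text
[ 0.39882756 -0.30302799  0.30598613] [ 3.14150376e+00 -4.33829486e-04 -4.86068735e-01] [-0.70068519 -0.29369397 -0.57111871] [-0.72  0.14  1.53  0.    1.48  1.33]
yel [ 0.54118365 -0.26931465  0.03048251] [0.20608763 0.20726328]
white [ 0.54218998 -0.26813322]
grip lift x [-0.1357 -0.1141 -0.0786] y [-0.1102 -0.1075 -0.1061] z [0.0655 0.0752]
```

View pics/v.png

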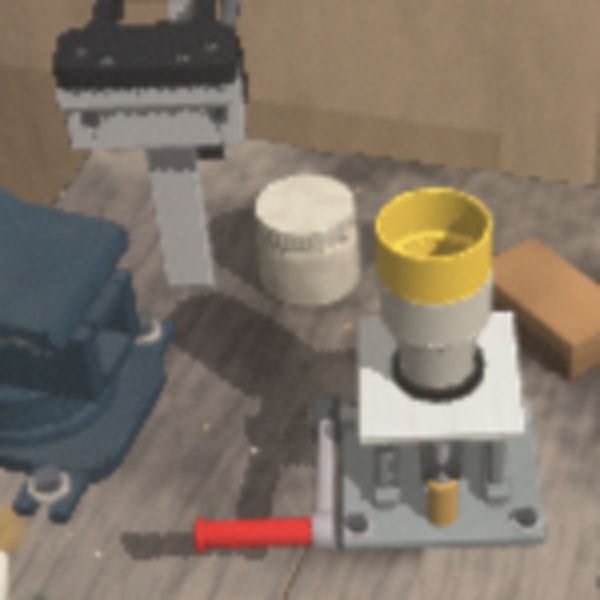

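The nested stack stands true (435,250), and the gripper is over the grip line at (255,530). I'm descending and pinching the grip.

>>> step_arm([
  {"dx": 0,"dy": 0,"dz": 0.3,"rx": 0,"ry": 0,"rz": 0,"claw": 0},
  {"dx": 0,"dy": 0,"dz": 0.35,"rx": 0,"ry": 0,"rz": 0,"claw": 0.2},
  {"dx": 0,"dy": 0,"dz": 0.35,"rx": 0,"ry": 0,"rz": 0,"claw": 0.3},
  {"dx": 0,"dy": 0,"dz": 0.35,"rx": 0,"ry": 0,"rz": 0,"claw": 0.4},
  {"dx": 0,"dy": 0,"dz": 0.35,"rx": 0,"ry": 0,"rz": 0,"claw": 0.4},
  {"dx": 0,"dy": 0,"dz": 0.35,"rx": 0,"ry": 0,"rz": 0,"claw": 0.4},
  {"dx": 0,"dy": 0,"dz": 0.25,"rx": 0,"ry": 0,"rz": 0,"claw": 0.4},
  {"dx": 0,"dy": 0,"dz": 0.11,"rx": 0,"ry": 0,"rz": 0,"claw": 0.4},
  {"dx": 0,"dy": 0,"dz": 0,"rx": 0,"ry": 0,"rz": 0,"claw": 0.4},
  {"dx": 0,"dy": 0,"dz": 0,"rx": 0,"ry": 0,"rz": 0,"claw": 0.4},
])

```text
time_s: 12.7
ee_pos: [0.3993, -0.3035, 0.0657]
eef_rot: [3.141, -0.001, -0.489]
force: [0.0, -0.1, 0.5]
grip_width: 0.0567
grip_force: 0.0
```

>>> step_arm([
  {"dx": 0,"dy": 0,"dz": 0,"rx": 0,"ry": 0,"rz": 0,"claw": 0.6},
  {"dx": 0,"dy": 0,"dz": 0,"rx": 0,"ry": 0,"rz": 0,"claw": 0.8},
  {"dx": 0,"dy": 0,"dz": 0,"rx": 0,"ry": 0,"rz": 0,"claw": 1},
  {"dx": 0,"dy": 0,"dz": 0,"rx": 0,"ry": 0,"rz": 0,"claw": 1},
  {"dx": 0,"dy": 0,"dz": 0,"rx": 0,"ry": 0,"rz": 0,"claw": 1},
  {"dx": 0,"dy": 0,"dz": 0,"rx": 0,"ry": 0,"rz": 0,"claw": 1},
], grip_force=20)

```text
time_s: 13.3
ee_pos: [0.3989, -0.3028, 0.0646]
eef_rot: [-3.141, -0.0, -0.49]
force: [0.5, 0.9, 1.1]
grip_width: 0.015
grip_force: 20.0
```

>>> step_arm([
  {"dx": 0,"dy": -0.011,"dz": -0.069,"rx": 0,"ry": 0,"rz": 0,"claw": 1},
  {"dx": 0,"dy": -0.02,"dz": -0.085,"rx": 0,"ry": 0,"rz": 0,"claw": 1},
  {"dx": 0,"dy": -0.028,"dz": -0.083,"rx": 0,"ry": 0,"rz": 0,"claw": 1},
  {"dx": 0,"dy": -0.035,"dz": -0.08,"rx": 0,"ry": 0,"rz": 0,"claw": 1},
  {"dx": 0,"dy": -0.042,"dz": -0.077,"rx": 0,"ry": 0,"rz": 0,"claw": 1},
  {"dx": 0,"dy": -0.048,"dz": -0.073,"rx": 0,"ry": 0,"rz": 0,"claw": 1},
  {"dx": 0,"dy": 0,"dz": 0,"rx": 0,"ry": 0,"rz": 0,"claw": 1},
])

```text
time_s: 14.0
ee_pos: [0.407, -0.2877, 0.1133]
eef_rot: [3.139, -0.001, -0.489]
force: [-10.3, -11.0, 5.3]
grip_width: 0.0155
grip_force: 20.0
```

>>> step_arm([
  {"dx": 0,"dy": 0,"dz": 0,"rx": 0,"ry": 0,"rz": 0,"claw": 1},
  {"dx": 0,"dy": 0,"dz": 0,"rx": 0,"ry": 0,"rz": 0,"claw": 1},
])

```text
time_s: 14.2
ee_pos: [0.4069, -0.288, 0.1128]
eef_rot: [3.139, -0.001, -0.49]
force: [-9.8, -10.7, 4.9]
grip_width: 0.0155
grip_force: 20.0
```

>>> step_arm([
  {"dx": 0,"dy": 0.018,"dz": -0.012,"rx": 0,"ry": 0,"rz": 0,"claw": 1},
  {"dx": 0,"dy": -0.054,"dz": -0.068,"rx": 0,"ry": 0,"rz": 0,"claw": 1},
  {"dx": 0,"dy": -0.06,"dz": -0.063,"rx": 0,"ry": 0,"rz": 0,"claw": 1},
  {"dx": 0,"dy": -0.065,"dz": -0.058,"rx": 0,"ry": 0,"rz": 0,"claw": 1},
  {"dx": 0,"dy": 0,"dz": 0,"rx": 0,"ry": 0,"rz": 0,"claw": 1},
  {"dx": 0,"dy": 0,"dz": 0,"rx": 0,"ry": 0,"rz": 0,"claw": 1},
])

```text
time_s: 14.8
ee_pos: [0.4145, -0.2737, 0.1331]
eef_rot: [3.139, -0.001, -0.489]
force: [-10.6, -9.8, 10.1]
grip_width: 0.0155
grip_force: 20.0
```

Run:
```python
from h import *
b=viewer.camera("scene");w=cloud(b);g=b["img"].astype(int);o=telemetry.get_obs();print(o["ee_pos"],o["moment"],o["force"])
m=(g[...,0]>140)&(g[...,1]<65)&(g[...,2]<75);Q=w[m];Q=Q[(np.hypot(Q[:,0]-.42,Q[:,1]+.27)<.08)]
f=lambda Q:(lambda d:(d[:,0]*.881-d[:,1]*.473,d[:,0]*.473+d[:,1]*.881))(Q-[.5427,-.2676,0])
x,y=f(Q);print(len(Q),"x",np.percentile(x,[1,50,99]).round(4),"y",np.percentile(y,[1,50,99]).round(4),"z",np.percentile(Q[:,2],[1,50,99]).round(4)); print("tcp lift",f(o["ee_pos"][None]))
cv2.imwrite("pics/u.png",cv2.cvtColor(cv2.resize(b["img"][130:260,170:300],(600,600),interpolation=2),cv2.COLOR_RGB2BGR))
```

```text
[ 0.41447815 -0.27376262  0.1330594 ] [-1.8004806   2.1204428  -0.06484135] [-10.36155913  -9.66467759  10.60002306]
50 x [-0.1361 -0.088  -0.075 ] y [-0.0762 -0.0747 -0.064 ] z [0.1293 0.1338 0.1404]
tcp lift (array([-0.11004853]), array([-0.06607821]))
```

View pics/u.png

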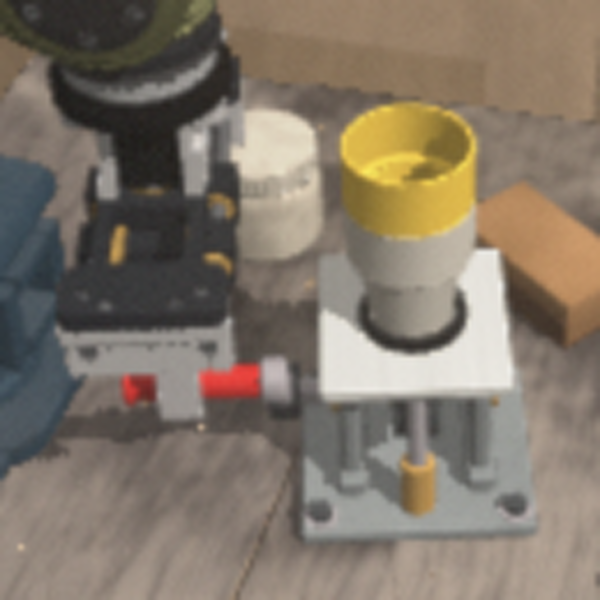

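The scene shows the lever about halfway up, with the red grip pinched (180,385) and the stack upright (410,180). Some outward radial load remains, so I'm easing z slightly and swinging on.

>>> step_arm([
  {"dx": 0,"dy": -0.07,"dz": -0.065,"rx": 0,"ry": 0,"rz": 0,"claw": 1},
  {"dx": 0,"dy": -0.074,"dz": -0.058,"rx": 0,"ry": 0,"rz": 0,"claw": 1},
  {"dx": 0,"dy": -0.078,"dz": -0.05,"rx": 0,"ry": 0,"rz": 0,"claw": 1},
  {"dx": 0,"dy": -0.081,"dz": -0.036,"rx": 0,"ry": 0,"rz": 0,"claw": 1},
  {"dx": 0,"dy": 0,"dz": 0,"rx": 0,"ry": 0,"rz": 0,"claw": 1},
  {"dx": 0,"dy": 0,"dz": 0,"rx": 0,"ry": 0,"rz": 0,"claw": 1},
])

```text
time_s: 15.45
ee_pos: [0.4294, -0.2466, 0.1543]
eef_rot: [3.14, -0.002, -0.489]
force: [-6.3, -6.1, 10.4]
grip_width: 0.0152
grip_force: 20.0
```

>>> step_arm([
  {"dx": 0,"dy": -0.084,"dz": -0.035,"rx": 0,"ry": 0,"rz": 0,"claw": 1},
  {"dx": 0,"dy": -0.085,"dz": -0.02,"rx": 0,"ry": 0,"rz": 0,"claw": 1},
  {"dx": 0,"dy": -0.087,"dz": -0.01,"rx": 0,"ry": 0,"rz": 0,"claw": 1},
  {"dx": 0,"dy": -0.085,"dz": 0,"rx": 0,"ry": 0,"rz": 0,"claw": 1},
  {"dx": 0,"dy": 0,"dz": 0,"rx": 0,"ry": 0,"rz": 0,"claw": 1},
  {"dx": 0,"dy": 0,"dz": 0,"rx": 0,"ry": 0,"rz": 0,"claw": 1},
  {"dx": 0,"dy": 0,"dz": 0,"rx": 0,"ry": 0,"rz": 0,"claw": 1},
])

```text
time_s: 16.15
ee_pos: [0.4458, -0.2162, 0.1605]
eef_rot: [3.141, -0.003, -0.489]
force: [-1.4, -3.5, 6.6]
grip_width: 0.0154
grip_force: 20.0
```

Run:
```python
from h import *
b=viewer.camera("scene");w=cloud(b);g=b["img"].astype(int);o=telemetry.get_obs();print(o["ee_pos"],o["force"],o["grip_force"])
m=(g[...,0]>140)&(g[...,1]<65)&(g[...,2]<75);Q=w[m];Q=Q[(np.hypot(Q[:,0]-.44,Q[:,1]+.22)<.08)]
f=lambda Q:(lambda d:(d[:,0]*.881-d[:,1]*.473,d[:,0]*.473+d[:,1]*.881))(Q-[.5427,-.2676,0])
x,y=f(Q);print(len(Q),"x",np.percentile(x,[1,50,99]).round(4),"y",np.percentile(y,[1,50,99]).round(4),"z",np.percentile(Q[:,2],[1,50,99]).round(4)); print("tcp lift",f(o["ee_pos"][None]))
P=near(w,(.5415,-.2695),.05,.195,.235);print("yel",circ(P)[0],np.percentile(P[:,2],[95,99.]))
W=near(w,(.5415,-.2695),.05,.163,.186);print("white",circ(W,.032)[0][:2]); R=near(w,(.53,-.27),.09,.1,.118);h=np.histogram(R[:,2],bins=np.arange(.1,.118,.002));print("plate z",np.median(R[:,2]),cv2.minAreaRect(R[:,:2].astype(np.float32)*1000)[0])
cv2.imwrite("pics/z.png",cv2.cvtColor(cv2.resize(b["img"][130:260,170:300],(600,600),interpolation=2),cv2.COLOR_RGB2BGR))
```

```text
[ 0.44579569 -0.21621605  0.16054052] [-0.7182688  -3.760985    6.25487893] 20.00042349100113
39 x [-0.1361 -0.0935 -0.0756] y [-0.0117 -0.0085 -0.0033] z [0.154  0.159  0.1663]
tcp lift (array([-0.1096773]), array([-0.00056648]))
yel [ 0.54121516 -0.26929156  0.03048794] [0.22441551 0.22548522]
white [ 0.54208617 -0.26818644]
plate z 0.1122746827300429 (531.5697021484375, -262.80712890625)
```

View pics/z.png

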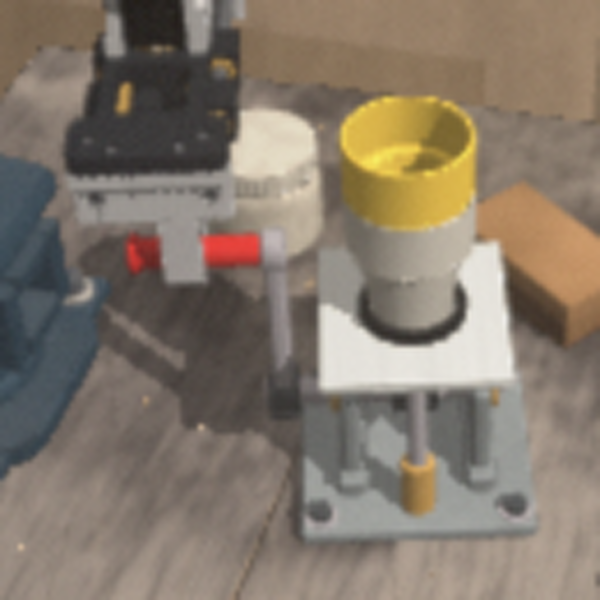

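The lever stands straight up (280,320) with the red grip pinched (185,250). Plate and yellow rim are both about 18 mm higher and the stack is still nested (410,180). I'm letting it settle, then handing in.

>>> step_arm([
  {"dx": 0,"dy": 0,"dz": 0,"rx": 0,"ry": 0,"rz": 0,"claw": 1},
  {"dx": 0,"dy": 0,"dz": 0,"rx": 0,"ry": 0,"rz": 0,"claw": 1},
  {"dx": 0,"dy": 0,"dz": 0,"rx": 0,"ry": 0,"rz": 0,"claw": 1},
])

```text
time_s: 16.5
ee_pos: [0.4458, -0.2163, 0.1605]
eef_rot: [3.141, -0.003, -0.49]
force: [-0.8, -4.6, 6.7]
grip_width: 0.0152
grip_force: 20.0
```

```bash
python3 -c "
from h import *
o=telemetry.get_obs();print(o['ee_pos'],o['force'],o['grip_force']);print(hand_in())"
```

```text
[ 0.44576758 -0.21627023  0.16053665] [-0.76421501 -4.64122239  6.74065586] 20.000514686107635
the job is handed in; nothing more can be done
None
```

The yellow cup is nested in the white one and let go, the lever is held straight up with the lift plate about 18 mm up, and the job was handed in at 16.5 s; the hand-in returned no verdict.

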